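# Reverse a row of turned practice pieces into the inspection tray

## Task

Move the four steel practice pieces from the wooden carrier to the metal inspection tray in reverse order: the piece nearest the robot on the carrier goes into the tray's pocket farthest from the robot, the next one into the next pocket, and so on, the farthest piece ending nearest. Set each piece down gently, without dropping it, standing upright on its foot in its own pocket, and let go of them all.

Things in the scene. Friction and masses are not known exactly. Their poses are not given: they have to be found in the camera images.
- flanged_bush: Turned steel flanged bush: round foot flange 36 mm across and 10 mm high, on it a plain round sleeve 24 mm across up to 52 mm, with a dark bore mark on top. Grip the sleeve, TCP 42 mm above the underside; about 0.22 kg. Origin: centre of its underside, z up. At the start it stands in one of the four wooden cups (which one varies), underside 12 mm above the bench.
- square_block: Milled steel square block, 28 x 28 mm and 58 mm high, with a dark groove mark on top; grip it across two facing flats (its x and y axes are normal to the flats), TCP 44 mm above its underside; about 0.33 kg. Origin: centre of its underside, z up. At the start it stands in one of the four wooden cups (which one varies), underside 12 mm above the bench.
- ball_knob: Turned steel ball knob: round foot 36 mm across and 12 mm high, thin stem 14 mm across, ball 30 mm across on top, its centre 50 mm above the underside (65 mm high in all). Grip the ball at its centre; about 0.25 kg. Origin: centre of its underside, z up. At the start it stands in one of the four wooden cups (which one varies), underside 12 mm above the bench.
- spool: Turned steel spool: round foot 36 mm across and 10 mm high, waist 20 mm across, and a round flat-topped head 35 mm across from 32 to 56 mm height. Grip the head, TCP 44 mm above the underside; about 0.28 kg. Origin: centre of its underside, z up. At the start it stands in one of the four wooden cups (which one varies), underside 12 mm above the bench.
- carrier_board: Plywood carrier board lying on the bench, fixed, 270 x 80 x 8 mm. Origin: centre of its underside; its x axis runs along the row of four cups, away from the robot (within 10 degrees of straight ahead). Cup places at x = -96, -32, 32, 96 mm, y = 0. It lies to the robot's left or right, which varies.
- inspection_tray: Metal inspection tray, fixed, empty, on the other side from the carrier board: 260 x 68 mm, outer walls and dividers 4 mm thick and 16 mm high, floor 4 mm thick. Origin: centre of its underside; its x axis points along the row, away from the robot (within 10 degrees). Four pockets, each 60 x 60 mm inside, centred at x = -96 (nearest the robot), -32, 32 and 96 mm (farthest), y = 0.
- cup_p: One of four identical dark wooden square cups fixed in a row on the carrier board: 56 mm square outside, 14 mm high, walls 3 mm, floor 4 mm thick. Origin: centre of its underside, which is 8 mm above the bench. Its place in the row varies. It cannot be moved. The flanged bush stands in it at the start.
- cup_q: One of four identical dark wooden square cups fixed in a row on the carrier board: 56 mm square outside, 14 mm high, walls 3 mm, floor 4 mm thick. Origin: centre of its underside, which is 8 mm above the bench. Its place in the row varies. It cannot be moved. The square block stands in it at the start.
- cup_r: One of four identical dark wooden square cups fixed in a row on the carrier board: 56 mm square outside, 14 mm high, walls 3 mm, floor 4 mm thick. Origin: centre of its underside, which is 8 mm above the bench. Its place in the row varies. It cannot be moved. The ball knob stands in it at the start.
- cup_s: One of four identical dark wooden square cups fixed in a row on the carrier board: 56 mm square outside, 14 mm high, walls 3 mm, floor 4 mm thick. Origin: centre of its underside, which is 8 mm above the bench. Its place in the row varies. It cannot be moved. The spool stands in it at the start.
Things that resemble listed ones, but are neither listed nor needed, are in the scene too. What is shaped like the spool but green is not meant.

How it is judged:
At the end, for the whole second after the job is handed in: Each piece stands in the tray pocket that mirrors its starting cup (nearest cup to farthest pocket, and so on): within 17 mm of the pocket's centre along and across the tray, underside within 4 mm of the pocket floor, upright within 0.1 rad, at rest (((x of cup_p in the frame of carrier_board between -0.116 and -0.076 m and x of flanged_bush in the frame of inspection_tray between 0.079 and 0.113 m) or (x of cup_p in the frame of carrier_board between -0.052 and -0.012 m and x of flanged_bush in the frame of inspection_tray between 0.015 and 0.049 m) or (x of cup_p in the frame of carrier_board between 0.012 and 0.052 m and x of flanged_bush in the frame of inspection_tray between -0.049 and -0.015 m) or (x of cup_p in the frame of carrier_board between 0.076 and 0.116 m and x of flanged_bush in the frame of inspection_tray between -0.113 and -0.079 m)) and y of flanged_bush in the frame of inspection_tray between -0.017 and 0.017 m and z of flanged_bush in the frame of inspection_tray between 0 and 0.008 m and angle between each of flanged_bush, square_block, ball_knob, spool's own z axis and vertical below 0.1 rad and linear speed of each of flanged_bush, square_block, ball_knob, spool below 0.02 m/s and angular speed of each of flanged_bush, square_block, ball_knob, spool below 0.2 rad/s and ((x of cup_q in the frame of carrier_board between -0.116 and -0.076 m and x of square_block in the frame of inspection_tray between 0.079 and 0.113 m) or (x of cup_q in the frame of carrier_board between -0.052 and -0.012 m and x of square_block in the frame of inspection_tray between 0.015 and 0.049 m) or (x of cup_q in the frame of carrier_board between 0.012 and 0.052 m and x of square_block in the frame of inspection_tray between -0.049 and -0.015 m) or (x of cup_q in the frame of carrier_board between 0.076 and 0.116 m and x of square_block in the frame of inspection_tray between -0.113 and -0.079 m)) and y of square_block in the frame of inspection_tray between -0.017 and 0.017 m and z of square_block in the frame of inspection_tray between 0 and 0.008 m and ((x of cup_r in the frame of carrier_board between -0.116 and -0.076 m and x of ball_knob in the frame of inspection_tray between 0.079 and 0.113 m) or (x of cup_r in the frame of carrier_board between -0.052 and -0.012 m and x of ball_knob in the frame of inspection_tray between 0.015 and 0.049 m) or (x of cup_r in the frame of carrier_board between 0.012 and 0.052 m and x of ball_knob in the frame of inspection_tray between -0.049 and -0.015 m) or (x of cup_r in the frame of carrier_board between 0.076 and 0.116 m and x of ball_knob in the frame of inspection_tray between -0.113 and -0.079 m)) and y of ball_knob in the frame of inspection_tray between -0.017 and 0.017 m and z of ball_knob in the frame of inspection_tray between 0 and 0.008 m and ((x of cup_s in the frame of carrier_board between -0.116 and -0.076 m and x of spool in the frame of inspection_tray between 0.079 and 0.113 m) or (x of cup_s in the frame of carrier_board between -0.052 and -0.012 m and x of spool in the frame of inspection_tray between 0.015 and 0.049 m) or (x of cup_s in the frame of carrier_board between 0.012 and 0.052 m and x of spool in the frame of inspection_tray between -0.049 and -0.015 m) or (x of cup_s in the frame of carrier_board between 0.076 and 0.116 m and x of spool in the frame of inspection_tray between -0.113 and -0.079 m)) and y of spool in the frame of inspection_tray between -0.017 and 0.017 m and z of spool in the frame of inspection_tray between 0 and 0.008 m); the robot touches nothing.
It fails at once if a piece is dropped or slammed into the tray (it comes down into the tray faster than 0.6 m/s) ((horizontal distance between flanged_bush and inspection_tray below 0.14 m and height (world z) of flanged_bush below 0.03 m and linear speed of flanged_bush above 0.6 m/s) or (horizontal distance between square_block and inspection_tray below 0.14 m and height (world z) of square_block below 0.03 m and linear speed of square_block above 0.6 m/s) or (horizontal distance between ball_knob and inspection_tray below 0.14 m and height (world z) of ball_knob below 0.03 m and linear speed of ball_knob above 0.6 m/s) or (horizontal distance between spool and inspection_tray below 0.14 m and height (world z) of spool below 0.03 m and linear speed of spool above 0.6 m/s)).
It also fails if it takes over 109 s, if anything falls off the work surface, if the arm or the gripper's body presses on something with over 40 N, if the wrist force passes 120 N, or if a joint passes its speed limit or range.

## Robot

A 6-joint arm with a two-finger parallel gripper is mounted at the origin on the work surface. World frame = base frame: x ahead of the robot, y to its left, z up, the work surface at z = 0. Lengths are in m, angles in rad, forces in N, time in s.
With the tool pointing down it reaches from about 0.275 to 0.85 m from the base axis. Payload 19 kg.
Tool frame: the origin (TCP) lies between the finger pads, 19 mm behind the fingertips; this is the grasp point; z points along the fingers, y is the line along which they close (so a half turn about z gives the same grasp; the last joint's range is limited). The gripper opens to 85 mm and grips with 20 to 120 N. Pads are 22 mm wide; open, the fingers measure 114 mm over their backs; the gripper's body (76 mm by 85 mm) begins 54 mm behind the grasp point. The pads swing forward as they close: fully open they stand 13 mm farther back than shut.
Start: joints at [1.008, 0.15, 1.437, -0, 1.554, -0.134], TCP at [0.239, 0.523, 0.25] pointing down, gripper open.
Joint ranges: [-2.8, 2.8], [-0.68, 2.1], [0.12, 2.68], [-1.39, 4.53], [0.16, 2.79], [-2.81, 2.81]. Speed limits (rad/s): [1.89, 1.89, 2.22, 3.01, 3.01, 3.01].

## Interface

Orientations are given as a rotation vector (axis times angle).
In Python, from plant import ctrl gives the robot as it stands.
- The arm moves only by the shell command python3 -m creep 'ROWS' [OPENING] [FORCE]. ROWS is text: rows parted by semicolons, each of 6 numbers parted by spaces: the shift along the world's x, y, z in m, then the turn, a rotation vector about the world's x, y, z in degrees. In form: dx dy dz wx wy wz; .... A call has 1 to 10 rows; each row shifts and turns the commanded pose from where the row before left it; what a row does not reach is not made up. A row lasts 1/12 s, in which the tool goes at most 41.7 mm and 7.16 degrees, less where a joint would pass 70% of its speed; a pose out of reach is approached as far as the arm can. A call with a gripper value outside its range is refused whole. OPENING is the finger opening in m, from 0 to 0.0854, set as the call begins (- or left out, the last holds). The fingers move at their own pace and stop on an object; FORCE is the grip in N (left out, the last holds). Time passes only in rows, so rows that do not move let the fingers close. It gives the time, the measured TCP pose, the force, the opening and the grip force at its end, in the units of the state.
- ctrl.observe(): the state, without advancing time (a new reading comes with each control period).
- ctrl.grab_frame(name): name is "scene" or "top" or "wrist"; returns (picture, depth): 400x640x3 uint8, red, green, blue; 400x640 float32, m along the optical axis (not along the pixel's ray), 0 where there is no reading.
- ctrl.camera_model(name): a dict with "mtx" (3x3 intrinsics, pixels), "world_from_camera" (4x4, takes a point from camera to world coordinates); the wrist camera has in their place "mount" (4x4, takes a point from camera to tool coordinates, whose origin is the TCP and whose axes are the flange's). Camera axes: x right, y down, z forward; pixel columns grow to the right and rows downward; lengths in m; the calibration is good to about 2 mm. A picture is of the moment at which its call begins: read the wrist's pose just before it. camera_model takes no time and is no camera call.
- ctrl.sign_off(): hands the job in; it is judged then, once.
Trained networks look in the newest picture that a camera, given by its name, has taken for a name from the list of things; names that differ only in an ending like _2 or _b are one class to them, and where a whole thing is asked for, a point or a joint stands for the part that bears it (a point fixed in the world has none). Each returns a list of dicts, best first, with "conf" (0 to 1); they miss things now and then, are a little off and sometimes report something else, mostly with a low value. They report only what shows in the picture. A call takes as long as a camera call. They do not tell look-alikes from the thing itself.
- ctrl.cut_out(label, camera): "region" (400x640 bool, what is visible of it).
- ctrl.tip_of(label, camera): "position" ([x, y, z] in m, in world coordinates, good to about 4 mm: a listed point, or the origin of a listed thing).
The state is a dict: "clock": time; "q": joint angles; "qvel": joint speeds; "joint_torque": joint torques, N m; "eef_pos": TCP position; "ee_rot": TCP orientation; "force": force on the tool from outside, world axes, zero at the start; "moment": the same for the moment, N m; "finger_gap": opening from 0.0 (shut) to 1.0 (fully open); "grip_force": force on a finger pad.
Only numpy, scipy, OpenCV 4.12 (cv2) and the standard library are available. Lean on these libraries where they do the work, as an engineer would, in place of code of your own. Each camera call takes 0.05 s, during which the arm holds its last target. There are 200 camera calls.

## Working session

There is one attempt and no reset: what is moved stays moved. The work goes in short steps, Python scripts to look and compute and a shell command to move; the robot and the scene stay as the last step left them, time stands still between calls to the robot, and variables do not carry over. Pictures are saved under pics/ and viewed, at most 14 in all, crops included, and the job is handed in when it is done.

```bash
mkdir -p pics; ls
python3 - <<'E'
from plant import ctrl
import cv2, numpy as np
s=ctrl.observe(); print({k:np.round(v,3) for k,v in s.items()})
for c in ["top","scene"]:
    im,d=ctrl.grab_frame(c); cv2.imwrite(f"pics/{c}1.png",im[:,:,::-1]); np.save(f"{c}_d.npy",d)
    m=ctrl.camera_model(c); print(c,np.round(m["mtx"],1).tolist(),np.round(m["world_from_camera"],3).tolist())
    for l in ["flanged_bush","square_block","ball_knob","spool","carrier_board","inspection_tray","cup_p"]:
        print(c,l,[(round(r["conf"],2),np.round(r["position"],3).tolist()) for r in ctrl.tip_of(l,c)])
print(ctrl.observe()["clock"])
E
```

```text
pics
{'clock': np.float64(0.0), 'q': array([ 1.008,  0.151,  1.438,  0.   ,  1.554, -0.134]), 'qvel': array([ 0.001, -0.002, -0.001, -0.001,  0.001, -0.001]), 'joint_torque': array([-4.0000e-03, -7.1305e+01, -5.7087e+01, -0.0000e+00,  9.0000e-03,
        0.0000e+00]), 'eef_pos': array([0.239, 0.523, 0.249]), 'ee_rot': array([-6.680e-01, -3.069e+00,  2.000e-03]), 'force': array([-0.557, -0.099, -0.096]), 'moment': array([-0.023, -0.016,  0.015]), 'grip_force': np.float64(0.0), 'finger_gap': np.float64(0.999)}
top [[484.8, 0.0, 311.2], [0.0, 484.8, 211.2], [0.0, 0.0, 1.0]] [[-0.03, -0.997, 0.068, 0.431], [-0.999, 0.028, -0.033, 0.005], [0.031, -0.069, -0.997, 0.921], [0.0, 0.0, 0.0, 1.0]]
top flanged_bush [(0.67, [0.463, -0.226, 0.014]), (0.49, [0.59, -0.234, 0.006])]
top square_block [(0.73, [0.652, -0.24, 0.014]), (0.2, [0.587, -0.235, 0.009])]
top ball_knob [(0.62, [0.526, -0.231, 0.012])]
top spool [(0.9, [0.368, -0.281, -0.004]), (0.87, [0.464, -0.229, 0.012]), (0.82, [0.361, -0.19, -0.001]), (0.35, [0.522, -0.229, 0.006])]
top carrier_board [(0.78, [0.553, -0.233, 0.004])]
top inspection_tray [(0.84, [0.504, 0.208, -0.0])]
top cup_p [(0.84, [0.46, -0.234, 0.008]), (0.8, [0.588, -0.233, 0.008]), (0.58, [0.651, -0.233, 0.008])]
scene [[451.5, 0.0, 320.6], [0.0, 451.5, 201.2], [0.0, 0.0, 1.0]] [[-0.861, 0.305, -0.408, 0.852], [0.509, 0.48, -0.715, 0.581], [-0.023, -0.823, -0.568, 0.531], [0.0, 0.0, 0.0, 1.0]]
scene flanged_bush [(0.82, [0.588, -0.231, 0.009])]
scene square_block [(0.76, [0.654, -0.242, 0.01])]
scene ball_knob [(0.57, [0.523, -0.235, 0.015]), (0.41, [0.506, 0.202, 0.001])]
scene spool [(0.82, [0.458, -0.233, 0.01]), (0.65, [0.368, -0.275, 0.001]), (0.55, [0.357, -0.191, -0.001])]
scene carrier_board [(0.98, [0.552, -0.234, -0.002])]
scene inspection_tray [(0.74, [0.509, 0.205, 0.002])]
scene cup_p [(0.85, [0.457, -0.231, 0.008]), (0.81, [0.588, -0.236, 0.01]), (0.64, [0.522, -0.235, 0.007])]
0.8
```

View pics/top1.png

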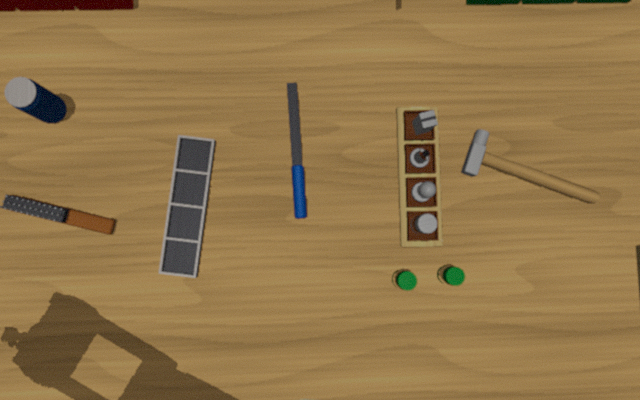

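View pics/scene1.png

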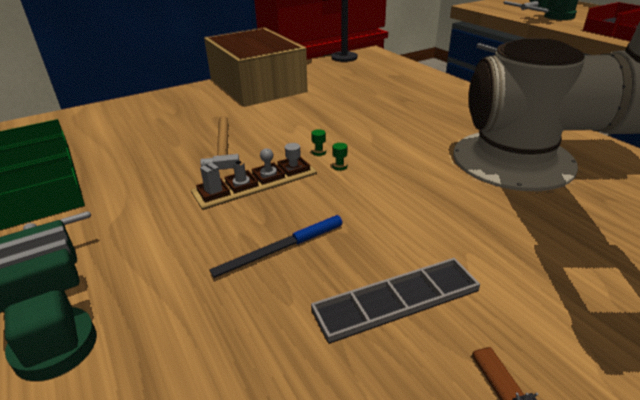

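```bash
cat > h.py <<'E'
from plant import ctrl
import cv2, numpy as np
def cloud(c):
    im,d=ctrl.grab_frame(c); m=ctrl.camera_model(c); K=m["mtx"]; T=np.array(m["world_from_camera"])
    v,u=np.mgrid[:400,:640]; P=np.stack([(u-K[0][2])/K[0][0]*d,(v-K[1][2])/K[1][1]*d,d],-1)
    P=P@T[:3,:3].T+T[:3,3]; P[d==0]=np.nan
    return im,P
def rect(X):
    r=cv2.minAreaRect((X*1000).astype(np.float32)); return np.round(r[0],1),np.round(r[1],1),round(r[2],1)
E
python3 - <<'E'
from h import *
im,P=cloud("top"); z=P[...,2]
print("bench z",np.nanmedian(z[150:250,330:380]))
for l in ["carrier_board","inspection_tray"]:
    g=ctrl.cut_out(l,"top")[0]["region"]; X=P[g]; print(l,rect(X[(X[:,2]>.002)&(X[:,2]<.025)][:,:2]),np.nanpercentile(X[:,2],[5,50,95]).round(3))
top=(z>.048)&(P[...,0]>.4)&(P[...,0]<.72)&(P[...,1]<-.17)&(P[...,1]>-.3)
n,L,st,_=cv2.connectedComponentsWithStats(top.astype(np.uint8))
for i in range(1,n):
    X=P[L==i]; print(len(X),"med",np.nanmedian(X,0).round(4),"zmax",X[:,2].max().round(3),rect(X[:,:2]))
im2=cv2.resize(im[95:300,380:500],None,fx=4,fy=2.9*4/2.9,interpolation=cv2.INTER_CUBIC)[:600]; cv2.imwrite("pics/crop1.png",im2[:600,:,::-1])
E
```

```text
bench z 0.0004925032205411739
carrier_board (array([ 554.9, -234.8]), array([ 81.4, 269.7]), 89.4) [0.006 0.008 0.011]
inspection_tray (array([508.9, 206.6]), array([ 74.6, 262. ]), 81.0) [0.002 0.005 0.017]
317 med [ 0.6477 -0.2369  0.0688] zmax 0.074 (array([ 649.8, -239.5]), array([28.4, 30.1]), 14.0)
32 med [ 0.5815 -0.2239  0.0551] zmax 0.061 (array([ 582.8, -226.9]), array([22. ,  8.7]), 41.7)
41 med [ 0.5885 -0.2334  0.0642] zmax 0.066 (array([ 588.6, -233.7]), array([11. , 11.3]), 85.2)
219 med [ 0.5218 -0.2309  0.0719] zmax 0.08 (array([ 522.4, -232.1]), array([27.2, 27.6]), 1.9)
339 med [ 0.462  -0.2273  0.067 ] zmax 0.071 (array([ 461.9, -229.2]), array([34.5, 33.8]), 68.8)
```

View pics/crop1.png

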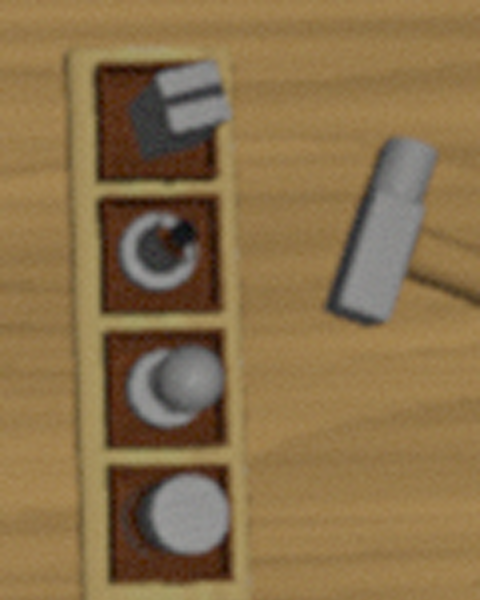

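Candidates: real spool at top pixel (427,223), between light walls in the nearest cup; look-alikes are the green ones at (406,280) and (454,275), not meant. Knob is at (425,188), bush at (420,157), block at (427,119). The crop confirms it: steel spool in the nearest cup, then knob, bush and block, the block turned by about 14°. Moving.

```bash
python3 -m creep '0.011 -0.036 0 0 0 2.46;0.011 -0.036 0 0 0 2.46;0.011 -0.036 0 0 0 2.46;0.011 -0.036 0 0 0 2.46;0.011 -0.036 0 0 0 2.46;0.011 -0.036 0 0 0 2.46;0.011 -0.036 0 0 0 2.46;0.011 -0.036 0 0 0 2.46;0.011 -0.036 0 0 0 2.46;0.011 -0.036 0 0 0 2.46' 0.06 60
python3 -m creep '0.011 -0.036 -0.005 0 0 0;0.011 -0.036 -0.005 0 0 0;0.011 -0.036 -0.005 0 0 0;0.011 -0.036 -0.005 0 0 0;0.011 -0.036 -0.005 0 0 0;0.011 -0.036 -0.005 0 0 0;0.011 -0.036 -0.005 0 0 0;0.011 -0.036 -0.005 0 0 0;0.011 -0.036 -0.005 0 0 0;0.003 -0.034 -0.005 0 0 0'
```

```text
clock: 1.78
eef_pos: [0.349, 0.1613, 0.2502]
ee_rot: [-0.005, 3.141, 0.0]
force: [1.3, -0.0, 0.5]
finger_gap: 0.703
grip_force: 0.0
clock: 2.62
eef_pos: [0.4517, -0.1974, 0.1996]
ee_rot: [-0.0, 3.141, -0.0]
force: [0.6, -0.1, 0.6]
finger_gap: 0.703
grip_force: 0.0
```

```bash
python3 -m creep '0.008 -0.032 0 0 0 0;0 0 0 0 0 0;0 0 0 0 0 0'
cat >> h.py <<'E'
from scipy.spatial.transform import Rotation as Rn
def wcloud():
    s=ctrl.observe(); im,d=ctrl.grab_frame("wrist"); m=ctrl.camera_model("wrist"); K=m["mtx"]; M=np.array(m["mount"])
    v,u=np.mgrid[:400,:640]; P=np.stack([(u-K[0][2])/K[0][0]*d,(v-K[1][2])/K[1][1]*d,d],-1)
    R=Rn.from_rotvec(s["ee_rot"]).as_matrix()
    P=(P@M[:3,:3].T+M[:3,3])@R.T+np.array(s["eef_pos"]); P[d==0]=np.nan
    return im,P,s
E
python3 - <<'E'
from h import *
im,P,s=wcloud(); print(s["eef_pos"].round(4)); cv2.imwrite("pics/w1.png",im[:,:,::-1])
z=P[...,2]; top=(z>.05)&(z<.1)
n,L,st,_=cv2.connectedComponentsWithStats(top.astype(np.uint8))
for i in range(1,n):
    X=P[L==i]
    if len(X)>60: print(len(X),st[i][:4],np.nanmedian(X,0).round(4),"zmax",X[:,2].max().round(3),rect(X[:,:2]))
E
```

```text
clock: 2.87
eef_pos: [0.4589, -0.2283, 0.1994]
ee_rot: [-0.003, -3.141, -0.001]
force: [-0.2, 1.7, -0.4]
finger_gap: 0.704
grip_force: 0.0
[ 0.4589 -0.2283  0.1994]
1945 [339  33  49  52] [ 0.3608 -0.1907  0.0564] zmax 0.059 (array([ 361.2, -190.6]), array([34.1, 34.2]), 31.3)
1918 [220  42  49  51] [ 0.3666 -0.2765  0.0563] zmax 0.059 (array([ 366.6, -276.8]), array([34.1, 34.4]), 11.5)
1664 [290 171  45  48] [ 0.4599 -0.2277  0.0672] zmax 0.07 (array([ 461.5, -227.7]), array([34.4, 34.1]), 45.1)
1003 [290 248  35  36] [ 0.5178 -0.2318  0.0715] zmax 0.078 (array([ 521.5, -231.9]), array([27. , 28.2]), 0.3)
229 [296 313  26  18] [ 0.5784 -0.2314  0.0571] zmax 0.064 (array([ 581.4, -230.5]), array([23.2, 10.5]), 82.5)
150 [301 327  15  13] [ 0.5883 -0.2314  0.0639] zmax 0.065 (array([ 588.3, -231.1]), array([12.6, 13. ]), 68.3)
```

View pics/w1.png

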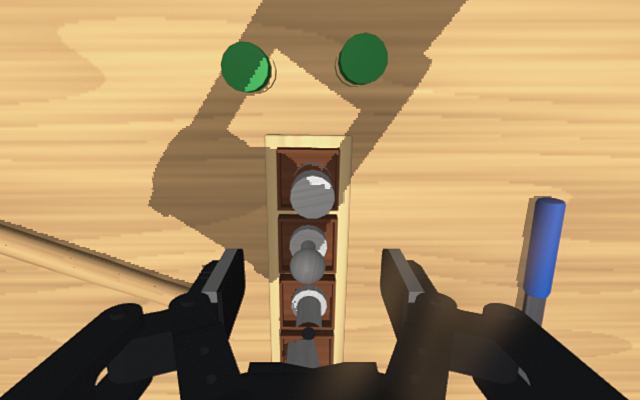

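Wrist view: the steel spool's head at (312,193), the knob at (307,265), the bush at (308,312) and the green look-alikes at (246,66) and (363,58). The TCP is within 2 mm of the spool's axis, so I can descend.

```bash
python3 -m creep '0.002 0 -0.03 0 0 0;0 0 -0.03 0 0 0;0 0 -0.03 0 0 0;0 0 -0.025 0 0 0;0 0 -0.015 0 0 0;0 0 -0.01 0 0 0;0 0 -0.003 0 0 0;0 0 0 0 0 0'
python3 -m creep '0 0 0 0 0 0;0 0 0 0 0 0;0 0 0 0 0 0;0 0 0 0 0 0;0 0 0 0 0 0;0 0 0 0 0 0' 0 60
```

```text
clock: 3.58
eef_pos: [0.4611, -0.2265, 0.0571]
ee_rot: [0.002, -3.142, -0.0]
force: [-0.6, -0.3, 0.2]
finger_gap: 0.706
grip_force: 0.0
clock: 4.08
eef_pos: [0.4617, -0.2274, 0.0583]
ee_rot: [-0.001, 3.14, -0.002]
force: [-0.8, 1.3, 7.4]
finger_gap: 0.394
grip_force: 58.8
```

```bash
python3 -m creep '0 0 0.005 0 0 0;0 0 0.015 0 0 0;0 0 0.03 0 0 0;0 0 0.03 0 0 0;0 0 0.03 0 0 0;0.006 0.018 0 0 0 0;0.0118 0.035 0 0 0 0;0.0118 0.035 0 0 0 0;0.0118 0.035 0 0 0 0;0.0118 0.035 0 0 0 0'
python3 -m creep '0.0118 0.035 0 0 0 0;0.0118 0.035 0 0 0 0;0.0118 0.035 0 0 0 0;0.0118 0.035 0 0 0 0;0.0118 0.035 0 0 0 0;0.0118 0.035 0 0 0 0;0.0118 0.035 0 0 0 0;0.006 0.018 0 0 0 0;0 0 0 0 0 0;0 0 0 0 0 0'
```

```text
clock: 4.92
eef_pos: [0.5144, -0.0675, 0.1678]
ee_rot: [-0.0, 3.141, -0.001]
force: [0.9, -0.5, -2.0]
finger_gap: 0.395
grip_force: 60.3
clock: 5.75
eef_pos: [0.6028, 0.1949, 0.1671]
ee_rot: [0.004, -3.141, 0.0]
force: [-0.7, -0.1, -2.8]
finger_gap: 0.393
grip_force: 60.4
```

Run:
```python
from h import *
im,P,s=wcloud(); z=P[...,2]
r=ctrl.cut_out("inspection_tray","wrist"); print([x["conf"] for x in r])
for x in r[:1]:
    g=x["region"]; X=P[g&(z>.011)&(z<.022)]; print(len(X),rect(X[:,:2]),X.min(0),X.max(0))
    W=(g&(z>.011)&(z<.022)); B=(s["eef_pos"]); np.save("trayw.npy",X)
cv2.imwrite("pics/w2.png",im[:,:,::-1])
print([ (x["conf"],x["position"].round(4) if hasattr(x["position"],"round") else x["position"]) for x in ctrl.tip_of("inspection_tray","wrist")])
```

```text
[0.61]
3949 (array([549.3, 201.5]), array([ 68.3, 180.3]), 81.5) [0.46471887 0.15573274 0.01102334] [0.64286693 0.24766455 0.01903695]
[(0.68, [0.5081, 0.2063, -0.006])]
```

View pics/w2.png

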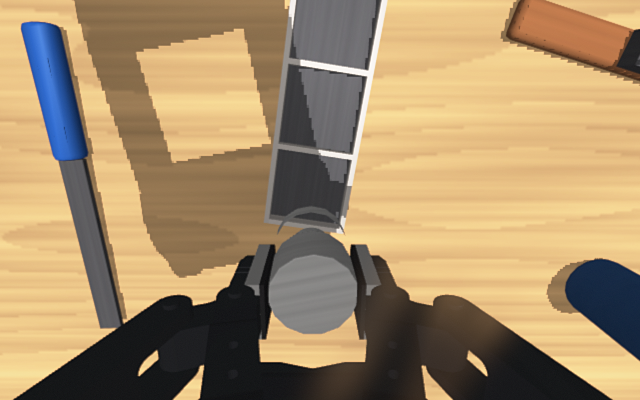

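The view shows the spool held (312,290) and the tray's far wall at (305,220). The tray fits at yaw -8.5° with centre (0.5095,0.207).

```bash
python3 -m creep '0.001 -0.001 -0.02 0 0 0;0.001 -0.001 -0.025 0 0 0;0 0 -0.025 0 0 0;0 0 -0.02 0 0 0;0 0 -0.012 0 0 0;0 0 -0.008 0 0 0;0 0 -0.003 0 0 0;0 0 -0.001 0 0 0;0 0 -0.001 0 0 0;0 0 0 0 0 0'
```

```text
clock: 6.73
eef_pos: [0.6053, 0.192, 0.0529]
ee_rot: [-0.001, 3.14, 0.0]
force: [0.1, -0.1, -1.6]
finger_gap: 0.394
grip_force: 60.4
```

```bash
python3 -m creep '0 0 -0.001 0 0 0;0 0 -0.001 0 0 0;0 0 -0.001 0 0 0;0 0 0 0 0 0;0 0 0 0 0 0'
```

```text
clock: 7.15
eef_pos: [0.6057, 0.192, 0.0513]
ee_rot: [-0.001, 3.139, 0.0]
force: [-6.1, -2.7, 18.9]
finger_gap: 0.392
grip_force: 62.8
```

```bash
python3 -m creep '0 0 0.0005 0 0 0;0 0 0 0 0 0;0 0 0 0 0 0;0 0 0 0 0 0;0 0 0.01 0 0 0;0 0 0.02 0 0 0;0 0 0.03 0 0 0;0 0 0.03 0 0 0;0 0 0.03 0 0 0;0 0 0 0 0 0' 0.06
python3 -m creep '-0.0035 -0.0175 0 0 0 0;-0.0069 -0.0353 0 0 0 0;-0.0069 -0.0353 0 0 0 0;-0.0069 -0.0353 0 0 0 0;-0.0069 -0.0353 0 0 0 0;-0.0069 -0.0353 0 0 0 0;-0.0069 -0.0353 0 0 0 0;-0.0069 -0.0353 0 0 0 0;-0.0069 -0.0353 0 0 0 0;-0.0069 -0.0353 0 0 0 0'
python3 -m creep '-0.0069 -0.0353 0 0 0 0;-0.0069 -0.0353 0 0 0 0;-0.0035 -0.0175 0 0 0 0;-0.003 -0.0353 0 0 0 0;0 0 0 0 0 0;0 0 0 0 0 0'
python3 - <<'E'
from h import *
im,P=cloud("top"); z=P[...,2]
top=(z>.04)&(z<.07)&(P[...,0]>.35)&(P[...,0]<.7)&(P[...,1]>.15)&(P[...,1]<.27)
X=P[top]; print(len(X),rect(X[:,:2]),X[:,2].max())
E
```

```text
clock: 7.98
eef_pos: [0.6067, 0.1923, 0.1767]
ee_rot: [-0.001, 3.133, 0.002]
force: [0.8, 0.6, 1.0]
finger_gap: 0.703
grip_force: 0.0
clock: 8.82
eef_pos: [0.5387, -0.1449, 0.1702]
ee_rot: [-0.001, 3.141, -0.001]
force: [0.5, 0.4, 0.5]
finger_gap: 0.705
grip_force: 0.0
clock: 9.32
eef_pos: [0.5186, -0.2682, 0.1697]
ee_rot: [0.003, 3.142, -0.0]
force: [0.7, 1.0, 0.0]
finger_gap: 0.705
grip_force: 0.0
345 (array([604.9, 189.6]), array([34. , 33.1]), 88.3) 0.06473695310426442
```

```bash
python3 -m creep '0.004 0.036 0 0 0 0;0 0 -0.02 0 0 0;0 0 -0.03 0 0 0;0 0 -0.03 0 0 0;0 0 -0.015 0 0 0;0 0 -0.01 0 0 0;0 0 -0.003 0 0 0;0 0 0 0 0 0;0 0 0 0 0 0'
python3 -m creep '0 0 0 0 0 0;0 0 0 0 0 0;0 0 0 0 0 0;0 0 0 0 0 0;0 0 0 0 0 0;0 0 0 0 0 0;0 0 0 0 0 0' 0 60
```

```text
clock: 10.12
eef_pos: [0.5236, -0.2307, 0.0627]
ee_rot: [-0.001, 3.14, -0.001]
force: [-0.6, -0.3, 0.5]
finger_gap: 0.701
grip_force: 0.0
clock: 10.7
eef_pos: [0.5235, -0.2311, 0.0626]
ee_rot: [-0.001, 3.14, -0.002]
force: [0.1, -0.8, 7.4]
finger_gap: 0.318
grip_force: 58.5
```

```bash
python3 -m creep '0 0 0.005 0 0 0;0 0 0.015 0 0 0;0 0 0.03 0 0 0;0 0 0.03 0 0 0;0 0 0.03 0 0 0;0 0.009 0 0 0 0;0.0015 0.018 0 0 0 0;0.0015 0.03 0 0 0 0;0.0015 0.036 0 0 0 0;0.0015 0.036 0 0 0 0'
python3 -m creep '0.0015 0.036 0 0 0 0;0.0015 0.036 0 0 0 0;0.0015 0.036 0 0 0 0;0.0015 0.036 0 0 0 0;0.0015 0.036 0 0 0 0;0.0015 0.036 0 0 0 0;0.001 0.036 0 0 0 0;0.001 0.027 0 0 0 0;0.001 0.018 0 0 0 0;0 0.008 0 0 0 0'
python3 -m creep '0 0 0 0 0 0;0 0 0 0 0 0;0 0 0 0 0 0'
python3 - <<'E'
from h import *
im,P=cloud("scene"); cv2.imwrite("pics/s2.png",cv2.resize(im[150:400,230:600],None,fx=2,fy=2)[:,:,::-1])
E
```

```text
clock: 11.53
eef_pos: [0.5285, -0.1005, 0.1713]
ee_rot: [-0.001, -3.141, -0.0]
force: [1.0, -0.1, -3.1]
finger_gap: 0.315
grip_force: 59.6
clock: 12.37
eef_pos: [0.5405, 0.2058, 0.1712]
ee_rot: [0.004, -3.141, -0.0]
force: [0.3, 0.9, -3.3]
finger_gap: 0.319
grip_force: 59.6
clock: 12.62
eef_pos: [0.541, 0.2023, 0.1714]
ee_rot: [-0.0, -3.141, 0.001]
force: [0.6, 0.2, -2.5]
finger_gap: 0.32
grip_force: 59.6
```

View pics/s2.png

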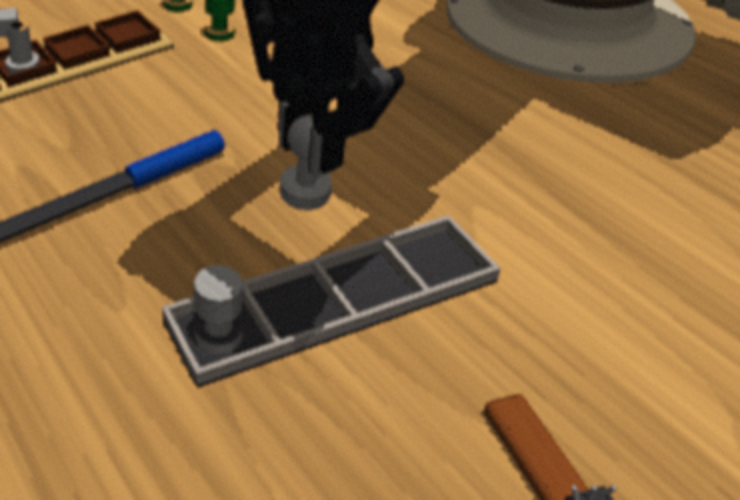

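The spool stands upright in the far pocket (215,310) and the knob hangs upright at (305,165). Lowering the knob.

```bash
python3 -m creep '0 0 -0.02 0 0 0;0 0 -0.03 0 0 0;0 0 -0.03 0 0 0;0 0 -0.018 0 0 0;0 0 -0.01 0 0 0;0 0 -0.005 0 0 0;0 0 -0.002 0 0 0;0 0 -0.001 0 0 0;0 0 -0.0005 0 0 0;0 0 0 0 0 0'
```

```text
clock: 13.5
eef_pos: [0.5415, 0.2034, 0.0559]
ee_rot: [-0.001, 3.14, 0.0]
force: [-0.1, 0.6, -3.0]
finger_gap: 0.316
grip_force: 59.6
```

```bash
python3 -m creep '0 0 -0.0007 0 0 0;0 0 -0.0007 0 0 0;0 0 0 0 0 0;0 0 0 0 0 0'
```

```text
clock: 13.83
eef_pos: [0.542, 0.2034, 0.0555]
ee_rot: [-0.001, 3.138, 0.0]
force: [-1.5, -2.5, 13.5]
finger_gap: 0.317
grip_force: 61.1
```

```bash
python3 -m creep '0 0 0.0005 0 0 0;0 0 0 0 0 0;0 0 0 0 0 0;0 0 0 0 0 0;0 0 0.01 0 0 0;0 0 0.02 0 0 0;0 0 0.03 0 0 0;0 0 0.03 0 0 0;0 0 0.025 0 0 0;0 0 0 0 0 0' 0.06
python3 -m creep '0.002 -0.018 0 0 0 0;0.0038 -0.036 0 0 0 0;0.0038 -0.036 0 0 0 0;0.0038 -0.036 0 0 0 0;0.0038 -0.036 0 0 0 0;0.0038 -0.036 0 0 0 0;0.0038 -0.036 0 0 0 0;0.0038 -0.036 0 0 0 0;0.0038 -0.036 0 0 0 0;0.0038 -0.036 0 0 0 0'
python3 -m creep '0.0038 -0.036 0 0 0 0;0.0038 -0.036 0 0 0 0;0.002 -0.02 0 0 0 0;0 0 0 0 0 0;0 0 0 0 0 0'
python3 - <<'E'
from h import *
im,P,s=wcloud(); print(s["eef_pos"].round(4)); z=P[...,2]; cv2.imwrite("pics/w3.png",im[:,:,::-1])
g=(z>.035)&(z<.09)&(abs(P[...,1]+.235)<.04)&(abs(P[...,0]-.6)<.1)
n,L,st,_=cv2.connectedComponentsWithStats(g.astype(np.uint8))
for i in range(1,n):
    X=P[L==i]
    if len(X)>60: print(len(X),st[i][:4],np.nanmedian(X,0).round(4),"zmax",X[:,2].max().round(3),rect(X[:,:2]))
E
```

```text
clock: 14.67
eef_pos: [0.5426, 0.2038, 0.1753]
ee_rot: [-0.001, 3.134, 0.003]
force: [0.4, -0.3, 0.2]
finger_gap: 0.703
grip_force: 0.0
clock: 15.5
eef_pos: [0.577, -0.1405, 0.1695]
ee_rot: [-0.001, 3.141, -0.0]
force: [0.6, -0.2, -0.5]
finger_gap: 0.704
grip_force: 0.0
clock: 15.92
eef_pos: [0.5865, -0.2317, 0.1689]
ee_rot: [-0.002, -3.141, -0.0]
force: [0.0, 0.1, 0.3]
finger_gap: 0.704
grip_force: 0.0
[ 0.5865 -0.2317  0.1689]
285 [296 181  32  20] [ 0.578  -0.2311  0.0503] zmax 0.064 (array([ 580.5, -231.6]), array([ 8.3, 22.5]), 0.5)
259 [303 198  18  18] [ 0.5884 -0.2318  0.064 ] zmax 0.066 (array([ 588.4, -231.4]), array([11.9, 13. ]), 89.5)
2086 [281 249  45  60] [ 0.6426 -0.2378  0.0688] zmax 0.071 (array([ 649.8, -237.8]), array([28.8, 28.1]), 13.9)
```

View pics/w3.png

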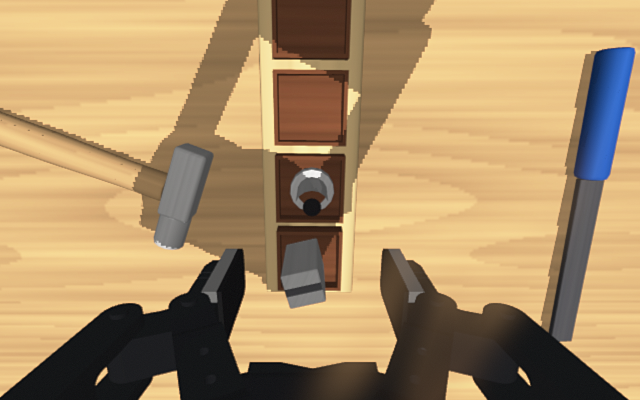

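The bush's bore mark is at (312,207), its flange ring at (312,190), and the turned block at (303,275). The TCP is 2 mm from the bush's axis.

```bash
python3 -m creep '0.002 0 -0.02 0 0 0;0 0 -0.03 0 0 0;0 0 -0.03 0 0 0;0 0 -0.02 0 0 0;0 0 -0.01 0 0 0;0 0 -0.004 0 0 0;0 0 0 0 0 0;0 0 0 0 0 0'
python3 -m creep '0 0 0 0 0 0;0 0 0 0 0 0;0 0 0 0 0 0;0 0 0 0 0 0;0 0 0 0 0 0;0 0 0 0 0 0;0 0 0 0 0 0;0 0 0 0 0 0' 0 60
```

```text
clock: 16.63
eef_pos: [0.5894, -0.2306, 0.0565]
ee_rot: [-0.002, 3.14, -0.001]
force: [0.6, 1.3, 0.2]
finger_gap: 0.699
grip_force: 0.0
clock: 17.3
eef_pos: [0.5892, -0.231, 0.0561]
ee_rot: [-0.001, 3.14, -0.001]
force: [-1.7, 0.1, 6.3]
finger_gap: 0.262
grip_force: 58.5
```

```bash
python3 -m creep '0 0 0.005 0 0 0;0 0 0.015 0 0 0;0 0 0.03 0 0 0;0 0 0.03 0 0 0;0 0 0.03 0 0 0;-0.0025 0.01 0 0 0 0;-0.005 0.02 0 0 0 0;-0.0093 0.037 0 0 0 0;-0.0093 0.037 0 0 0 0;-0.0093 0.037 0 0 0 0'
python3 -m creep '-0.0093 0.037 0 0 0 0;-0.0093 0.037 0 0 0 0;-0.0093 0.037 0 0 0 0;-0.0093 0.037 0 0 0 0;-0.0093 0.037 0 0 0 0;-0.0093 0.037 0 0 0 0;-0.0093 0.037 0 0 0 0;-0.007 0.027 0 0 0 0;-0.004 0.016 0 0 0 0;0 0 0 0 0 0'
python3 -m creep '0 0 0 0 0 0;0 0 0 0 0 0'
```

```text
clock: 18.13
eef_pos: [0.5524, -0.0883, 0.1648]
ee_rot: [-0.001, -3.141, -0.0]
force: [0.2, -0.4, -2.9]
finger_gap: 0.255
grip_force: 59.1
clock: 18.97
eef_pos: [0.4759, 0.2152, 0.165]
ee_rot: [0.006, -3.141, -0.001]
force: [-0.3, 0.4, -2.2]
finger_gap: 0.264
grip_force: 59.3
clock: 19.13
eef_pos: [0.4772, 0.212, 0.165]
ee_rot: [0.001, -3.141, 0.001]
force: [0.7, -1.1, -2.6]
finger_gap: 0.259
grip_force: 59.3
```

Descending 0.165 → about 0.049.

```bash
python3 -m creep '0 0 -0.02 0 0 0;0 0 -0.03 0 0 0;0 0 -0.03 0 0 0;0 0 -0.018 0 0 0;0 0 -0.01 0 0 0;0 0 -0.005 0 0 0;0 0 -0.002 0 0 0;0 0 -0.001 0 0 0;0 0 0 0 0 0;0 0 0 0 0 0'
```

```text
clock: 19.97
eef_pos: [0.4778, 0.2124, 0.05]
ee_rot: [-0.001, 3.14, 0.0]
force: [0.4, 0.0, -1.4]
finger_gap: 0.259
grip_force: 59.3
```

```bash
python3 -m creep '0 0 -0.0007 0 0 0;0 0 -0.0005 0 0 0;0 0 0 0 0 0;0 0 0 0 0 0'
```

```text
clock: 20.3
eef_pos: [0.4779, 0.2124, 0.0491]
ee_rot: [-0.001, 3.14, 0.0]
force: [-1.9, -2.7, 10.2]
finger_gap: 0.26
grip_force: 61.0
```

```bash
python3 -m creep '0 0 0.0005 0 0 0;0 0 0 0 0 0;0 0 0 0 0 0;0 0 0 0 0 0;0 0 0.01 0 0 0;0 0 0.02 0 0 0;0 0 0.03 0 0 0;0 0 0.03 0 0 0;0 0 0.025 0 0 0;0 0 0 0 0 0' 0.06
python3 -m creep '0.004 -0.01 0 0 0 0;0.0075 -0.02 0 0 0 2;0.0141 -0.037 0 0 0 3;0.0141 -0.037 0 0 0 3;0.0141 -0.037 0 0 0 3;0.0141 -0.037 0 0 0 3;0.0141 -0.037 0 0 0 0;0.0141 -0.037 0 0 0 0;0.0141 -0.037 0 0 0 0;0.0141 -0.037 0 0 0 0'
python3 -m creep '0.0141 -0.037 0 0 0 0;0.0141 -0.037 0 0 0 0;0.01 -0.027 0 0 0 0;0.0095 -0.024 0 0 0 0;0 0 0 0 0 0;0 0 0 0 0 0'
python3 - <<'E'
from h import *
im,P,s=wcloud(); R=Rn.from_rotvec(s["ee_rot"]).as_matrix(); print(s["eef_pos"].round(4),"closing dir",np.degrees(np.arctan2(R[1,1],R[0,1])).round(1)); z=P[...,2]
g=(z>.062)&(z<.09)&(abs(P[...,1]+.235)<.04)&(abs(P[...,0]-.65)<.03)
X=P[g]; print(len(X),rect(X[:,:2]))
im,P=cloud("scene"); cv2.imwrite("pics/s3.png",cv2.resize(im[120:370,180:550],None,fx=2,fy=2)[:,:,::-1])
E
```

```text
clock: 21.13
eef_pos: [0.4789, 0.2128, 0.1692]
ee_rot: [-0.001, 3.135, 0.003]
force: [1.2, 0.3, 1.8]
finger_gap: 0.705
grip_force: 0.0
clock: 21.97
eef_pos: [0.6013, -0.1164, 0.1625]
ee_rot: [0.383, -3.117, -0.001]
force: [0.0, 1.1, -0.1]
finger_gap: 0.702
grip_force: 0.0
clock: 22.47
eef_pos: [0.6486, -0.2404, 0.1617]
ee_rot: [0.381, -3.116, -0.002]
force: [-0.4, 1.2, 0.7]
finger_gap: 0.703
grip_force: 0.0
[ 0.6486 -0.2404  0.1617] closing dir 103.9
1747 (array([ 649.6, -238. ]), array([27.8, 27.9]), 14.3)
```

View pics/s3.png

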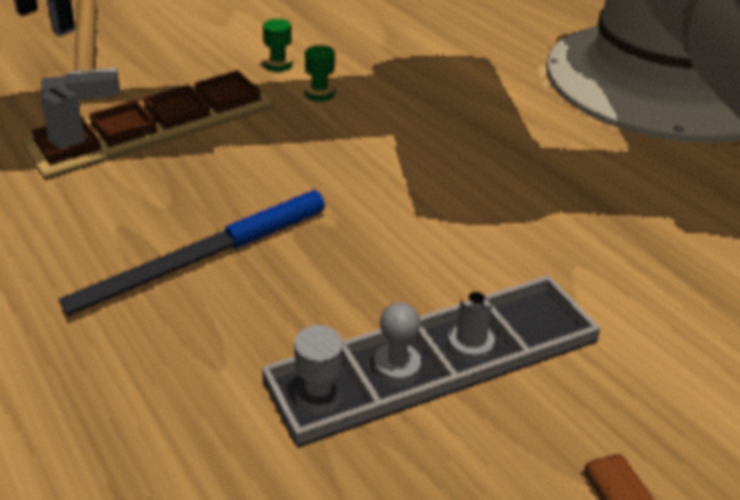

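Spool (318,365), knob (400,340) and bush (472,320) stand in the far three pockets, and the block is still in the far cup (62,120). Descending to the block.

```bash
python3 -m creep '0.001 0.001 -0.02 0 0 0;0 0 -0.03 0 0 0;0 0 -0.03 0 0 0;0 0 -0.015 0 0 0;0 0 -0.008 0 0 0;0 0 -0.003 0 0 0;0 0 0 0 0 0;0 0 0 0 0 0'
python3 -m creep '0 0 0 0 0 0;0 0 0 0 0 0;0 0 0 0 0 0;0 0 0 0 0 0;0 0 0 0 0 0;0 0 0 0 0 0;0 0 0 0 0 0;0 0 0 0 0 0' 0 60
```

```text
clock: 23.23
eef_pos: [0.6508, -0.2377, 0.0588]
ee_rot: [-0.384, 3.117, -0.002]
force: [-0.0, 0.1, -0.8]
finger_gap: 0.704
grip_force: 0.0
clock: 23.9
eef_pos: [0.6506, -0.2378, 0.0585]
ee_rot: [-0.384, 3.117, -0.001]
force: [-1.8, 1.4, 5.8]
finger_gap: 0.314
grip_force: 58.8
```

```bash
python3 -m creep '0 0 0.005 0 0 0;0 0 0.015 0 0 0;0 0 0.03 0 0 0;0 0 0.03 0 0 0;0 0 0.03 0 0 0;-0.005 0.01 0 0 0 0;-0.0102 0.02 0 0 0 -2;-0.0178 0.0347 0 0 0 -2;-0.0178 0.0347 0 0 0 -2;-0.0178 0.0347 0 0 0 -2'
python3 -m creep '-0.0178 0.0347 0 0 0 -2;-0.0178 0.0347 0 0 0 -2;-0.0178 0.0347 0 0 0 -2;-0.0178 0.0347 0 0 0 -2;-0.0178 0.0347 0 0 0 -2;-0.0178 0.0347 0 0 0 -2;-0.0178 0.0347 0 0 0 -2;-0.0178 0.0347 0 0 0 0;-0.014 0.027 0 0 0 0;-0.011 0.02 0 0 0 0'
python3 -m creep '0 0 0 0 0 0;0 0 0 0 0 0;0 0 0 0 0 0'
```

```text
clock: 24.73
eef_pos: [0.5803, -0.1023, 0.1669]
ee_rot: [0.161, -3.137, -0.0]
force: [0.8, 0.7, -2.7]
finger_gap: 0.313
grip_force: 59.7
clock: 25.57
eef_pos: [0.4125, 0.223, 0.1674]
ee_rot: [0.216, 3.134, 0.001]
force: [-0.0, -0.6, -3.4]
finger_gap: 0.319
grip_force: 59.9
clock: 25.82
eef_pos: [0.4142, 0.2208, 0.1673]
ee_rot: [0.218, 3.134, -0.0]
force: [-0.1, -0.7, -2.8]
finger_gap: 0.32
grip_force: 60.2
```

```bash
python3 -m creep '0 0 -0.02 0 0 0;0 0 -0.03 0 0 0;0 0 -0.03 0 0 0;0 0 -0.018 0 0 0;0 0 -0.01 0 0 0;0 0 -0.004 0 0 0;0 0 -0.002 0 0 0;0 0 -0.001 0 0 0;0 0 0 0 0 0;0 0 0 0 0 0'
```

```text
clock: 26.65
eef_pos: [0.4148, 0.2211, 0.0533]
ee_rot: [0.218, 3.133, 0.001]
force: [0.3, -0.6, -3.3]
finger_gap: 0.32
grip_force: 59.9
```

```bash
python3 -m creep '0 0 -0.0007 0 0 0;0 0 -0.0007 0 0 0;0 0 0 0 0 0;0 0 0 0 0 0'
```

```text
clock: 26.98
eef_pos: [0.4145, 0.2211, 0.0514]
ee_rot: [0.218, 3.133, 0.0]
force: [-1.2, -0.6, 4.6]
finger_gap: 0.319
grip_force: 61.0
```

```bash
python3 -m creep '0 0 0 0 0 0;0 0 0 0 0 0;0 0 0 0 0 0;0 0 0 0 0 0;0 0 0.01 0 0 0;0 0 0.02 0 0 0;0 0 0.03 0 0 0;0 0 0.035 0 0 0;0 0 0.035 0 0 0;0 -0.01 0 0 0 0' 0.06
python3 -m creep '0 -0.03 0 0 0 0;0 -0.03 0 0 0 0;0 -0.03 0 0 0 0;0 -0.03 0 0 0 0;0 -0.03 0 0 0 0;0 -0.02 0 0 0 0;0 0 0 0 0 0;0 0 0 0 0 0'
python3 - <<'E'
from h import *
im,P=cloud("top"); z=P[...,2]
top=(z>.035)&(z<.09)&(P[...,0]>.36)&(P[...,0]<.66)&(P[...,1]>.15)&(P[...,1]<.27)
n,L,st,_=cv2.connectedComponentsWithStats(top.astype(np.uint8))
c=np.array([.5095,.207]); a=np.radians(-8.5); M=np.array([[np.cos(a),np.sin(a)],[-np.sin(a),np.cos(a)]])
for i in range(1,n):
    X=P[L==i]
    if len(X)>15: r=rect(X[:,:2]); print(len(X),r,"tray frame",(M@(r[0]/1000-c)).round(4),X[:,2].max().round(3))
im,P=cloud("scene"); cv2.imwrite("pics/s4.png",cv2.resize(im[120:370,180:550],None,fx=2,fy=2)[:,:,::-1])
E
```

```text
clock: 27.82
eef_pos: [0.4162, 0.2124, 0.1882]
ee_rot: [0.216, 3.126, 0.006]
force: [0.5, -0.5, 1.1]
finger_gap: 0.704
grip_force: 0.0
clock: 28.48
eef_pos: [0.4143, 0.0403, 0.1816]
ee_rot: [0.222, 3.133, 0.0]
force: [0.3, -0.3, 0.4]
finger_gap: 0.707
grip_force: 0.0
351 (array([605.2, 189.2]), array([33.5, 33.5]), 74.4) tray frame [ 0.0973 -0.0035] 0.065
228 (array([541. , 199.9]), array([28.1, 29. ]), 46.8) tray frame [ 0.0322 -0.0024] 0.071
```

View pics/s4.png

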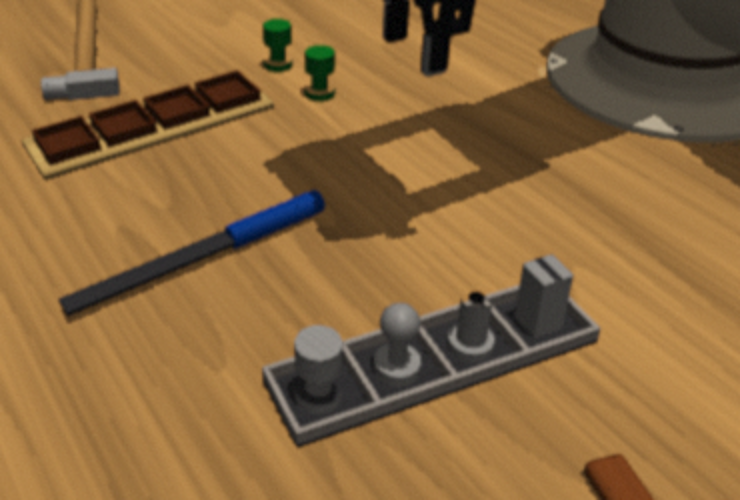

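All four pieces stand in order, spool (318,365), knob (400,340), bush (472,320), block (545,298), and the gripper is clear. One quick check of the spool's top height and the bush and block positions before handing in.

Run:
```python
from h import *
im,P=cloud("scene"); z=P[...,2]
c=np.array([.5095,.207]); a=np.radians(-8.5); M=np.array([[np.cos(a),np.sin(a)],[-np.sin(a),np.cos(a)]])
for l in ["spool","ball_knob","flanged_bush","square_block"]:
    for r in ctrl.tip_of(l,"scene"):
        p=np.array(r["position"])
        if p[1]>.1: print(l,round(r["conf"],2),p.round(3),"tray",(M@(p[:2]-c)).round(3))
im,P=cloud("top"); z=P[...,2]
g=(np.hypot(P[...,0]-.605,P[...,1]-.190)<.012)&(z>.03); X=P[g]
A=np.c_[X[:,:2],np.ones(len(X))]; print("spool top z",np.median(X[:,2]).round(4),"slope",np.linalg.lstsq(A,X[:,2],rcond=None)[0][:2].round(3))
```

```text
spool 0.89 [0.602 0.189 0.006] tray [ 0.094 -0.004]
ball_knob 0.88 [0.543 0.199 0.012] tray [ 0.034 -0.003]
flanged_bush 0.84 [0.477 0.212 0.004] tray [-0.033 -0.   ]
spool top z 0.0607 slope [ 0.015 -0.016]
```

```bash
python3 -c "
from plant import ctrl
print(ctrl.sign_off())"
```

```text
the job is handed in; nothing more can be done
None
```

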